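# Lock the column clamp with its quick-release pin

## Robot

A 6-joint arm with a two-finger parallel gripper is mounted at the origin on a cart in front of the work surface, level with it; the furniture and walls round the work are solid. World frame = base frame: x ahead of the robot, y to its left, z up, the work surface at z = 0. Lengths are in m, angles in degrees, forces in N, time in s.
With the tool pointing down it reaches from about 0.375 to 0.9 m from the base axis. Payload 3.1 kg.
Tool frame: the origin (TCP) lies where the fingers leave the gripper's body, on its centre line; the fingertips stand bot.tips_ahead ahead of it and the grasp point (between the pads) lies 51 mm ahead of it (bot.tips_ahead is the distance from the TCP to the fingertips, in m); z points along the fingers, x is the direction in which the jaws open and shut, and the axes are right-handed (so a half turn about z gives the same grasp; the last joint's range is limited). The gripper opens to 87 mm and grips with 3 to 60 N. Pads are 19 mm wide; open, the fingers measure 117 mm over their backs; the gripper's body (75 mm by 190 mm) begins 51 mm behind the grasp point.
Start: joints at [-76.003, 30.224, 82.088, -0, 67.689, -10.227], TCP at [0.256, -0.57, 0.292] pointing down, gripper open.
Joint ranges: [-176.69, 176.69], [-43.24, 126.21], [12.49, 139.97], [-82, 262], [0, 151.66], [-163.58, 163.58]. Speed limits (degrees/s): [159.86, 159.86, 180, 180, 180, 180].

## Interface

Orientations are given as a 3x3 rotation matrix whose columns are the frame's x, y, z axes.
In Python, from rig import bot, vision, nets gives the robot as it stands.
- The arm moves only by the tool play_rows, never from a script. Its argument "series" is a list of rows, each an object of numbers: "tx", "ty", "tz": the shift along the world's x, y, z as a fraction of full scale; "turn": the turn about the world's z as a fraction of full scale. A call has 1 to 10 rows; each row shifts and turns the commanded pose from where the row before left it; what a row does not reach is not made up. Full scale, the value 1, is 0.8 m for a shift and 60 degrees for a turn. A row lasts 1/10 s, in which the tool goes at most 50 mm and 8.59 degrees, less where a joint would pass 70% of its speed; a pose out of reach is approached as far as the arm can. A call with a number of a shift or a turn outside -1 to 1 is refused whole. A call with a gripper value outside its range is refused whole. "gripper" is the opening, from 0 (shut) to 1 (fully open), set as the call begins (left out, the last holds). The fingers move at their own pace and stop on an object; the grip force is fixed at half the most. Time passes only in rows, so rows that do not move let the fingers close. It gives the time, the measured TCP pose, the force and the opening at its end, in the units of the state.
- bot.read_state(): the state, without advancing time (a new reading comes with each control period).
- vision.capture(name): name is "scene" or "top"; returns a dict with "pixels" (420x560x3 uint8, blue, green, red), "fx", "fy", "cx", "cy" (pixels), "extrinsics" (4x4, takes a point from camera to world coordinates). Camera axes: x right, y down, z forward; pixel columns grow to the right and rows downward; lengths in m; the calibration is good to about 2 mm. A picture is of the moment at which its call begins. There is no depth.
- bot.hand_in(): hands the job in, once; it reports no verdict.
Trained networks look in a picture, given as the dict that the camera call returned (one of the last four; its "shot" number tells which), for a name from the list of things; names that differ only in an ending like _2 or _b are one class to them, and where a whole thing is asked for, a point or a joint stands for the part that bears it (a point fixed in the world has none). Each returns a list of dicts, best first, with "confidence" (0 to 1); they miss things now and then, are a little off and sometimes report something else, mostly with a low value. They report only what shows in the picture. A call takes as long as a camera call. They do not tell look-alikes from the thing itself.
- nets.look_for(picture, query): "at" ([column, row] as shares, 0 to 1, of the picture: columns of its width, rows of its height, amid what is visible of it).
- nets.masks_of(picture, query): "region" (420x560 bool, what is visible of it) and "at" ([column, row] as shares, 0 to 1, of the picture: columns of its width, rows of its height, amid what is visible of it).
The state is a dict: "time_s": time; "joint_positions": joint angles; "qvel": joint speeds; "tau": joint torques, N m; "position": TCP position; "tcp_rot": TCP orientation; "force": force on the tool from outside, world axes, zero at the start; "moment": the same for the moment, N m; "opening": opening from 0.0 (shut) to 1.0 (fully open).
Only numpy, scipy, OpenCV 4.12 (cv2) and the standard library are available. Lean on these libraries where they do the work, as an engineer would, in place of code of your own. Each camera call takes 0.05 s, during which the arm holds its last target.

## Task

Swing the clamp's lever down over the column until it rests on it, then lock it with the ball-lock pin: squeeze the pin's thumb button in and keep it in while you push the pin, from the robot's left, through the two clevis ears and the lever's eye until its shoulder plate is fully home against the ear, and let go so that the button springs out and the balls lock it. Ease the pin in by feel without forcing it, and leave the other things on the bench where they are.

Things in the scene. Friction and masses are not known exactly. Their poses are not given: they have to be found in the camera images.
- clamp: Column clamp, fixed to the worktop, turned up to 0.2 rad: base plate 140 (x) x 120 (y) x 12 mm. Origin on the worktop under the middle of the column; x away from the robot, y to the left, z up. A steel column 14 mm thick, 188 mm long lies along y in two grey saddles, its axis 55 mm up. Hinge of the lever at x = +42 mm, clevis (two ears) at x = -50 mm, nearer the robot.
- clevis (a point): Nominal middle of the clevis, 75 mm up, on the axis of its holes; axes as the clamp's. Two steel ears 28 wide, 8 thick, tops 14 mm above the axis, outer faces nominally at y = +17 and -17 mm, an 18 mm gap between; a 13.5 mm hole in each. The block is bolted in slots: it may stand up to 4.5 mm to either side along y. The pin goes in along -y; home, its origin is at the left ear's face.
- clamp_lever (a joint): Lever, an aluminium bar 8 mm thick; 13.5 mm eye 92 mm from its hinge. Angle in rad: 0 when its rubber pad rests on the column, grows as it is raised (to 1.45), stays where left. At 0 (pad not squeezed) the eye is 3.6 mm above the clevis axis: the pin's nose wedges it down. At q the bar points from the hinge along (-cos(q+0.039), 0, sin(q+0.039)) in the clamp's axes.
- lever_pad (a joint): How far the lever's rubber pad is squeezed, as the angle (rad) by which the bar gives about its hinge: 0 free, 0.01 to 0.03 with the pin home (1 to 3 mm and 3 to 8 N at the eye); stiffness about 24 N m per rad.
- lever_hinge (a point): The lever's hinge axis, along the clamp's y, 75 mm above the worktop; axes as the clamp's. Beware when reaching and turning here: tall instrument towers stand along the back of the worktop, fronts at world x = 0.54 m, with a gap from y = -0.29 to -0.02 m behind the clamp and one from y = 0.26 to 0.46 m.
- lever_knob (a point): Centre of the black ball knob (24 mm across) at the lever's end, 128 mm from the hinge. Pushed from above or behind it moves with under 3 N, until the rubber pad meets the column and resists.
- pin: Ball-lock pin, 0.13 kg, lying level, axis 20 mm up. Origin on its axis at the front face of its steel shoulder plate (36 x 36 x 5 mm, x = -5 to 0); x to the nose, z up. Shank 12 mm thick, 61 mm long, its last 18 mm tapering to a 5 mm nose. Two balls stick out 2.7 mm sideways at x = 38 mm; they draw in flush only with the button fully in. Behind the plate a bare neck 10 mm thick, then the handle.
- pin_handle (a point): Where to squeeze the pin lengthwise: in the grey handle (14 mm thick along the pin, x = -39 to -53 mm, 40 mm wide, from 20 mm below to 30 mm above the axis), 18 mm above the axis, 46 mm behind the shoulder face. One finger goes on the front face, above the neck, in the 34 mm gap to the shoulder plate, the other on the button at the back. Axes as the pin's.
- pin_button (a joint): Thumb button on the back of the pin's handle: aluminium plate 24 mm wide, from 10 mm below to 22 mm above the axis, standing 6 mm proud (to x = -59 mm). 0 out (balls out and locking), 0.006 m fully in, flush with the handle's back (balls in); springs out when let go; needs 1 N to start and 4 N fully in.
- pin_nose (a point): The end of the pin's nose, on its axis, 61.5 mm ahead of the shoulder face.
- spanner_small: Bystander, leave alone: small open-ended spanner, 120 mm long; origin at the centre of its underside.
- spanner_large: Bystander, leave alone: large open-ended spanner, 160 mm long; origin at the centre of its underside.
- vial_rack: Bystander, leave alone: blue rack of small vials, 62 x 175 x 39 mm; origin at the centre of its underside.
- beaker: Bystander, leave alone: 50 mL glass beaker, 45 mm wide, 56 mm high; origin at the centre of its underside.
- amber_bottle: Bystander, leave alone: brown glass bottle with black cap, 60 mm wide, 122 mm high; origin at the centre of its underside.
- filter_box: Bystander, leave alone: white carton of filters, 70 x 100 x 45 mm; origin at the centre of its underside.
- cap_box: Bystander, leave alone: clear plastic box of caps, 64 x 78 x 37 mm; origin at the centre of its underside.
- marker: Bystander, leave alone: marker pen, 135 mm long; origin at the centre of its underside.
Not all that is in view belongs to the job. What is shaped like the pin but yellow is not meant.

How it is judged (in metres and radians):
On the way, in this order (a step that is already met when the one before it is completed fails the run):
1. the lever is swung down over the column (value of joint clamp_lever below 0.05 rad), for 0.2 s.
2. the pin's nose is through the near ear with the thumb button held in (x of pin_nose in the frame of clevis between -0.004 and 0.004 m and z of pin_nose in the frame of clevis between -0.004 and 0.004 m and y of pin_nose in the frame of clevis between -0.052 and 0.004 m and value of joint pin_button above 0.004 m), for 0.1 s.
At the end, for the whole second after the job is handed in: Lever down (under 0.02 rad), pad squeezed (over 0.004 rad); pin through both ears and the eye, within 3 mm of the holes' axis, shoulder home (11.2 to 23.8 mm along y of the clevis point), button sprung out to within 1 mm (balls locked behind the far ear); pin released and at rest (x of pin in the frame of clevis between -0.003 and 0.003 m and z of pin in the frame of clevis between -0.003 and 0.003 m and y of pin in the frame of clevis between 0.0112 and 0.0238 m and y of pin_nose in the frame of clevis between -0.052 and -0.037 m and value of joint pin_button below 0.001 m and value of joint clamp_lever below 0.02 rad and value of joint lever_pad above 0.004 rad and linear speed of pin below 0.02 m/s and contact force between the fingers and pin below 0.05 N); the robot touches nothing.
It fails at once if the pin is forced: more than 30 N between it and the clamp (contact force between pin and clamp above 30 N).
It fails at once if another thing on the bench is moved by more than 20 mm (distance of any of spanner_small, spanner_large, vial_rack, beaker, amber_bottle, filter_box, cap_box, marker from where it was at the start of the episode above 0.02 m).
It also fails if it takes over 54 s, if anything falls off the work surface, if the arm or the gripper's body presses on something with over 40 N, if the wrist force passes 120 N, or if a joint passes its speed limit or range.

## Working session

There is one attempt and no reset: what is moved stays moved. The work goes in short steps, Python scripts to look and compute and a tool call to move; the robot and the scene stay as the last step left them, time stands still between calls to the robot, and variables do not carry over. Pictures are saved under pics/ and viewed, and the job is handed in when it is done.

Besides the shell and the picture viewer there is one more tool, called as name(argument=value, ...), one argument or row to a line, values as JSON. play_rows: Moves the arm, as the interface text tells. Shift numbers are shares of 0.8 m and turn numbers shares of 60 degrees, none past 1 either way. Its arguments: {"type":"object","properties":{"series":{"type":"array"},"gripper":{"type":"number"}},"required":["series"]}

```bash
ls; mkdir -p pics
python3 - <<'E'
from rig import bot, vision, nets
import cv2
print(bot.read_state(), bot.tips_ahead)
for n in ("scene","top"):
    p=vision.capture(n); cv2.imwrite(f"pics/{n}0.png",p["pixels"])
    print(n,p["fx"],p["fy"],p["cx"],p["cy"],p["extrinsics"])
    for q in ("clamp","clamp_lever","lever_knob","pin","pin_handle","pin_button","pin_nose","clevis","lever_hinge","amber_bottle","vial_rack","beaker","filter_box","cap_box"):
        print(q,[(round(r["confidence"],2),round(r["at"][0]*560,1),round(r["at"][1]*420,1)) for r in nets.look_for(p,q)[:3]])
E
```

```text
pics
{'time_s': 0.0, 'joint_positions': array([-7.60023832e+01,  3.02797638e+01,  8.21568919e+01, -4.08130050e-04,
        6.76884405e+01, -1.02255245e+01]), 'qvel': array([-0.0143217 , -0.05988077,  0.06315255,  0.01473747,  0.0899589 ,
       -0.1506991 ]), 'tau': array([-6.31538915e-04, -4.40046787e+01, -1.76592153e+01,  6.33846782e-02,
        5.80563443e-02, -1.47754113e-04]), 'position': array([ 0.2563313 , -0.56937501,  0.29126011]), 'tcp_rot': array([[ 4.10293296e-01, -9.11953467e-01, -5.34503536e-04],
       [-9.11951089e-01, -4.10293467e-01,  2.11691212e-03],
       [-2.14982866e-03, -3.81113770e-04, -9.99997616e-01]]), 'force': array([ 0.31394305, -0.44760664, -0.24022195]), 'moment': array([ 0.03989565,  0.00936514, -0.04576305]), 'opening': 0.9985325402760258} 0.0697
scene 526.0379021022754 526.0379021022754 275.3367309753777 205.77536150707778 [[-0.74827782 -0.45736177  0.48052108 -0.26184541]
 [-0.66312215  0.53609208 -0.52237371  0.88678935]
 [-0.01868978 -0.70952484 -0.70443253  1.27725478]
 [ 0.          0.          0.          1.        ]]
clamp [(0.69, 324.7, 203.
[... 728 characters left out ...]
   0.          1.        ]]
clamp [(0.72, 337.4, 239.9), (0.65, 284.5, 276.5), (0.5, 156.3, 220.8)]
clamp_lever [(0.79, 341.3, 240.5), (0.4, 335.0, 239.3)]
lever_knob [(0.5, 341.7, 242.6)]
pin [(0.74, 156.3, 221.4), (0.61, 193.1, 263.8), (0.52, 332.0, 162.7)]
pin_handle [(0.73, 185.5, 259.9), (0.72, 326.4, 160.1)]
pin_button []
pin_nose [(0.73, 331.5, 160.0), (0.59, 192.0, 262.1)]
clevis [(0.92, 335.1, 235.5), (0.52, 188.2, 258.6), (0.39, 414.1, 231.8)]
lever_hinge [(0.81, 339.2, 237.6)]
amber_bottle [(0.82, 130.2, 195.1), (0.25, 336.7, 238.6)]
vial_rack [(0.48, 156.3, 193.8)]
beaker [(0.75, 413.9, 232.8)]
filter_box [(0.68, 154.4, 221.9), (0.45, 340.4, 242.9)]
cap_box [(0.92, 263.5, 236.6)]
```

Run:
```python
import cv2
a=cv2.imread("pics/scene0.png");b=cv2.imread("pics/top0.png")
cv2.imwrite("pics/s_full.png",cv2.resize(a,(800,600),interpolation=cv2.INTER_CUBIC))
cv2.imwrite("pics/t_full.png",cv2.resize(b,(800,600),interpolation=cv2.INTER_CUBIC))
```

```text
(no output)
```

View pics/s_full.png

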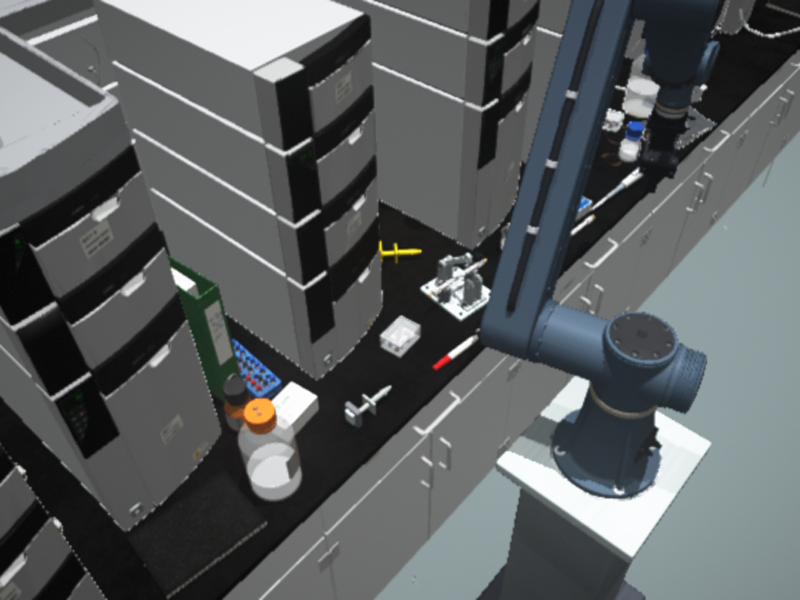

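View pics/t_full.png

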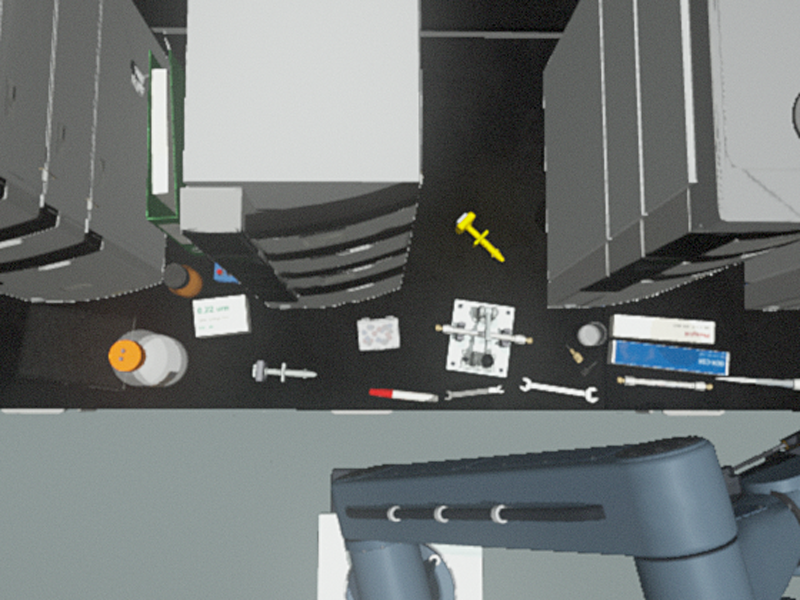

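The scene image shows the silver pin at about (370,405)/800 and the clamp at about (460,285). The yellow decoy is near (400,250). In the top view the pin lies at (285,372) with its nose to the right (-y), and the clamp is at (480,338). I'll zoom in next.

```bash
cat > h.py <<'E'
import numpy as np,cv2
def proj(p,X):
    X=np.atleast_2d(X); E=p["extrinsics"]; c=(X-E[:3,3])@E[:3,:3]
    return np.c_[p["fx"]*c[:,0]/c[:,2]+p["cx"],p["fy"]*c[:,1]/c[:,2]+p["cy"]]
def back(p,uv,z):
    E=p["extrinsics"]; d=E[:3,:3]@np.array([(uv[0]-p["cx"])/p["fx"],(uv[1]-p["cy"])/p["fy"],1])
    o=E[:3,3]; return o+d*(z-o[2])/d[2]
def tri(ps,uvs):
    A=[];b=[]
    for p,uv in zip(ps,uvs):
        E=p["extrinsics"]; d=E[:3,:3]@np.array([(uv[0]-p["cx"])/p["fx"],(uv[1]-p["cy"])/p["fy"],1]);d/=np.linalg.norm(d)
        M=np.eye(3)-np.outer(d,d);A.append(M);b.append(M@E[:3,3])
    return np.linalg.lstsq(np.vstack(A),np.hstack(b),rcond=None)[0]
def crop(p,u0,v0,w,h,s,fn):
    cv2.imwrite(fn,cv2.resize(p["pixels"][v0:v0+h,u0:u0+w],None,fx=s,fy=s,interpolation=cv2.INTER_CUBIC))
E
python3 - <<'E'
from rig import bot, vision, nets
from h import *
import pickle
t=vision.capture("top"); s=vision.capture("scene")
pickle.dump((t,s),open("p0.pkl","wb"))
crop(t,295,200,90,70,8,"pics/tc.png"); crop(s,285,170,70,60,10,"pics/sc.png")
crop(t,170,245,60,36,13,"pics/tp.png"); crop(s,232,262,50,42,14,"pics/sp.png")
for q,p in (("pin",t),("pin",s),("clamp",t),("clamp",s),("lever_knob",t),("lever_knob",s)):
    for r in nets.masks_of(p,q)[:2]:
        m=r["region"]; ys,xs=np.nonzero(m); print(q,r["confidence"],xs.min(),xs.max(),ys.min(),ys.max(),m.sum(),xs.mean(),ys.mean())
E
```

```text
pin 0.85 177 218 253 267 238 190.99159663865547 260.43697478991595
pin 0.6 320 351 150 182 259 333.7992277992278 165.0772200772201
pin 0.78 242 272 271 298 285 254.58245614035087 284.6771929824561
pin 0.62 265 294 170 182 152 276.42105263157896 175.83552631578948
clamp 0.72 305 371 211 263 2191 335.78000912825195 236.73345504335919
clamp 0.76 295 343 177 223 1403 321.1810406272274 199.44975053456878
clamp 0.27 191 223 268 303 708 207.1581920903955 283.5098870056497
lever_knob 0.48 336 346 221 258 234 340.5811965811966 242.93162393162393
lever_knob 0.64 313 337 177 185 128 325.0625 181.0234375
```

View pics/tc.png

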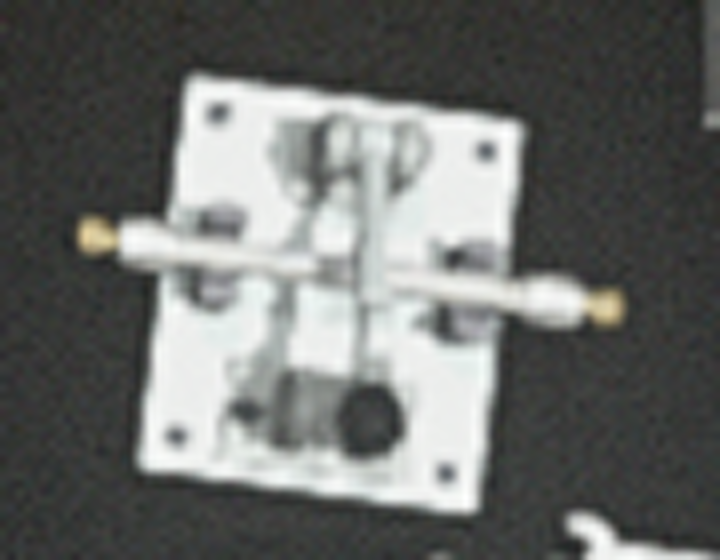

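View pics/sc.png

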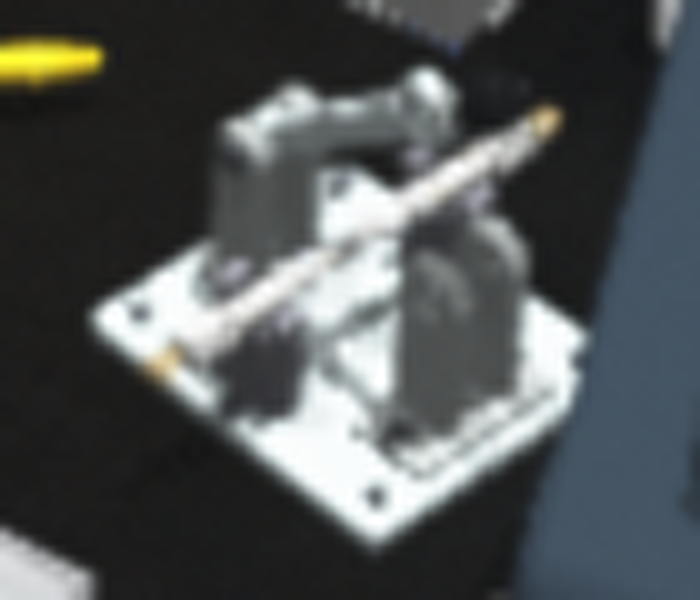

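View pics/tp.png

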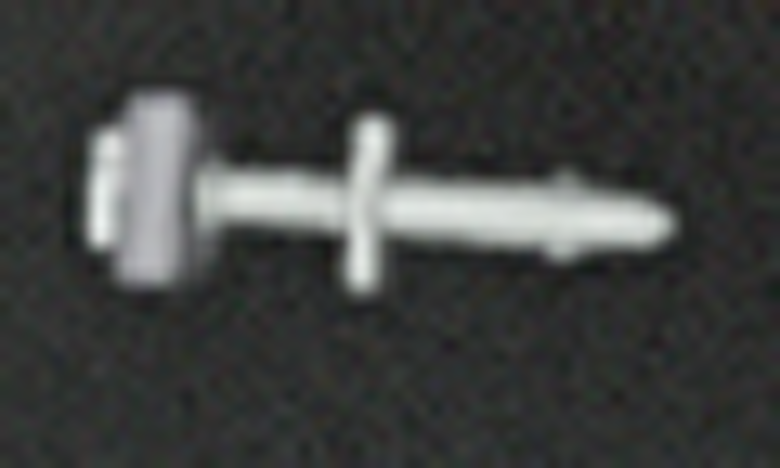

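View pics/sp.png

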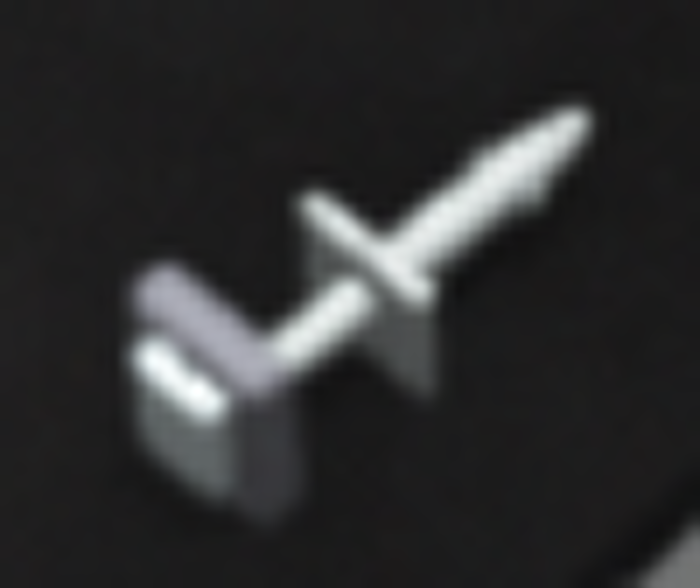

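```bash
cat > fit.py <<'E'
from h import *
import pickle
from scipy.optimize import least_squares
t,s=pickle.load(open("p0.pkl","rb"))
def T(c,sc,o): return (np.array(c,float)+.5)/sc-.5+np.array(o)
def Rz(a): return np.array([[np.cos(a),-np.sin(a),0],[np.sin(a),np.cos(a),0],[0,0,1]])
# clamp: local pts
L=lambda x,y,z:(x,y,z)
tc=lambda *c:T(c,8,(295,200)); sc=lambda *c:T(c,10,(285,170))
obs=[(t,L(.07,.06,.012),tc(190,75)),(t,L(.07,-.06,.012),tc(525,122)),(t,L(-.07,-.06,.012),tc(480,513)),(t,L(-.07,.06,.012),tc(138,468)),
(t,L(0,.094,.055),tc(82,236)),(t,L(0,-.094,.055),tc(622,306)),
(s,L(.07,.06,.012),sc(93,315)),(s,L(-.07,.06,.012),sc(373,538)),(s,L(0,.094,.055),sc(157,368)),(s,L(0,-.094,.055),sc(552,115))]
def mk(obs,z0=False):
    def f(v):
        P=np.array([o[1] for o in obs])@Rz(v[2]).T+[v[0],v[1],v[3] if z0 else 0]
        return np.array([proj(o[0],x)[0]-o[2] for o,x in zip(obs,P)])
    return f
if __name__=="__main__":
    f=mk(obs); r=least_squares(lambda v:f(v).ravel(),[.45,-.1,0],loss="soft_l1"); print("clamp",r.x); print(f(r.x).round(1).tolist())
    for nm,sub in (("top",obs[:6]),("scene",obs[6:])):
        g=mk(sub); print(nm,least_squares(lambda v:g(v).ravel(),[.45,-.1,0]).x)
    v=r.x; hinge=Rz(v[2])@[.042,0,.075]+[v[0],v[1],0]; print("hinge",hinge)
    k=tc(370,420)
    for q in (.6,.8,1.0,1.1,1.2,1.3,1.45):
        a=q+.039; X=Rz(v[2])@[.042-.128*np.cos(a),0,.075+.128*np.sin(a)]+[v[0],v[1],0]; print(q,X.round(3),proj(t,X)[0],k,proj(s,X)[0])
    # pin
    tp=lambda *c:T(c,13,(170,245)); sp=lambda *c:T(c,14,(232,262))
    po=[(t,L(.0615,0,.02),tp(680,224)),(t,L(0,.018,.038),tp(378,118)),(t,L(-.005,-.018,.038),tp(352,292)),(t,L(-.039,.020,.05),tp(198,95)),(t,L(-.053,-.020,.05),tp(116,285)),
     (t,L(-.053,.02,.05),tp(132,95)),(t,L(-.039,-.02,.05),tp(182,285)),
     (s,L(.0615,0,.02),sp(590,110)),(s,L(0,.018,.038),sp(320,190)),(s,L(-.053,.02,.05),sp(135,290)),(s,L(-.039,.02,.05),sp(168,262)),(s,L(-.053,-.02,.05),sp(240,392)),(s,L(-.005,-.018,.002),sp(432,400))]
    for nm,sub in (("both",po),("top",po[:7]),("scene",po[7:])):
        g=mk(sub); r=least_squares(lambda v:g(v).ravel(),[.4,.2,-1.57],loss="soft_l1"); print(nm,r.x)
        print(g(r.x).round(1).tolist())
E
python3 fit.py
```

```text
clamp [ 0.49419996 -0.16075685 -0.1287813 ]
[[0.2, 0.0], [-0.1, -0.3], [-0.1, -0.4], [0.6, -0.4], [-0.0, 1.2], [-0.1, 1.5], [-0.7, -0.5], [-0.1, -0.8], [-0.3, 0.7], [0.1, 0.2]]
top [ 0.49495023 -0.16057833 -0.1292935 ]
scene [ 0.49336323 -0.16096115 -0.12896537]
hinge [ 0.53585216 -0.16615073  0.075     ]
0.6 [ 0.434 -0.153  0.151] [340.92153586 255.0975805 ] [340.8125 252.0625] [335.12127808 181.6031021 ]
0.8 [ 0.451 -0.155  0.17 ] [342.78523781 248.04583745] [340.8125 252.0625] [331.58234215 174.47703342]
1.0 [ 0.471 -0.158  0.185] [344.62603447 239.57972097] [340.8125 252.0625] [327.19913944 167.70941216]
1.1 [ 0.483 -0.159  0.191] [345.50871495 234.93331324] [340.8125 252.0625] [324.75524508 164.56243354]
1.2 [ 0.495 -0.161  0.196] [346.35081971 230.08489234] [340.8125 252.0625] [322.18223164 161.62364008]
1.3 [ 0.507 -0.162  0.2  ] [347.14126512 225.09498125] [340.8125 252.0625] [319.51146894 158.92689694]
1.45 [ 0.525 -0.165  0.203] [348.20756475 217.48406047] [340.8125 252.0625] [315.39289345 155.40037749]
both [ 0.42236324  0.22478424 -1.62723708]
[[-0.3, 0.3], [0.6, 0.4], [-0.2, -0.1], [-0.2, 0.4], [-0.2, 0.1], [-0.2, 0.1], [-0.1, 0.4], [-0.4, 0.2], [-0.2, -0.8], [-0.9, -0.4], [0.3, -1.2], [1.0, 0.1], [-0.5, -0.7]]
top [ 0.4230532   0.22447217 -1.62309078]
[[-0.2, -0.0], [0.7, 0.1], [-0.0, -0.3], [-0.1, 0.2], [-0.0, -0.1], [-0.2, -0.1], [0.0, 0.2]]
scene [ 0.42076895  0.22579734 -1.63190223]
[[-0.1, 0.7], [-0.0, -0.4], [-0.8, 0.0], [0.4, -0.8], [1.1, 0.6], [-0.4, -0.2]]
```

play_rows(
  gripper=0,
  series=[
    {"tx": 0.0236, "ty": 0.0519, "tz": -0.002, "turn": -0.0527},
    {"tx": 0.0236, "ty": 0.0519, "tz": -0.002, "turn": -0.0527},
    {"tx": 0.0236, "ty": 0.0519, "tz": -0.002, "turn": -0.0527},
    {"tx": 0.0236, "ty": 0.0519, "tz": -0.002, "turn": -0.0527},
    {"tx": 0.0236, "ty": 0.0519, "tz": -0.002, "turn": -0.0527},
    {"tx": 0.0236, "ty": 0.0519, "tz": -0.002, "turn": -0.0527},
    {"tx": 0.0236, "ty": 0.0519, "tz": -0.002, "turn": -0.0527},
    {"tx": 0.0236, "ty": 0.0519, "tz": -0.002, "turn": -0.0527},
    {"tx": 0.0236, "ty": 0.0519, "tz": -0.002, "turn": -0.0527},
    {"tx": 0.0236, "ty": 0.0519, "tz": -0.002, "turn": -0.0527},
  ],
)

```text
time_s: 2.9
position: [0.4459, -0.1531, 0.2765]
tcp_rot: [[-0.131, -0.991, 0.001], [-0.991, 0.131, -0.0], [0.0, -0.001, -1.0]]
force: [0.6, 0.2, -0.3]
opening: 0.174
```

Run:
```python
from rig import bot, vision, nets
from h import *
st=bot.read_state(); print(st["time_s"],st["position"],st["tcp_rot"],st["joint_positions"],st["force"],st["opening"])
t=vision.capture("top"); s=vision.capture("scene")
a=cv2.resize(t["pixels"][170:290,270:400],None,fx=4,fy=4); b=cv2.resize(s["pixels"][120:240,260:390],None,fx=4,fy=4)
im=cv2.resize(np.hstack([a,b]),(800,370)); cv2.imwrite("pics/a1.png",im)
```

```text
2.9 [ 0.44591365 -0.15312369  0.27650138] [[-1.31308936e-01 -9.91341125e-01  8.58690108e-04]
 [-9.91341433e-01  1.31308568e-01 -4.72421954e-04]
 [ 3.55577942e-04 -9.13288307e-04 -9.99999520e-01]] [-3.25711511e+01  1.97817052e+01  1.04572958e+02  4.45525787e-03
  5.55893041e+01  6.49715614e+01] [ 0.64602561  0.23524252 -0.34060567] 0.1742858286779663
```

View pics/a1.png

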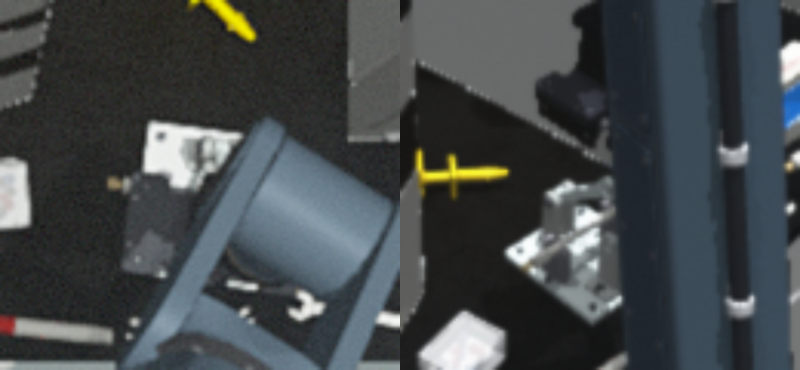

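Run:
```python
import numpy as np
from fit import Rz
prev=np.array([.4459,-.1531,.2765])
for q in (.75,.69,.55,.4,.25,.12,.05,0,-.03):
    a=q+.039;X=Rz(-.129)@[.042-.128*np.cos(a),0,.075+.128*np.sin(a)]+[.4945,-.1607,0.0817]; print(q,X.round(4),((X-prev)/.8).round(4));prev=X
```

```text
0.75 [ 0.4467 -0.1545  0.2475] [ 0.001  -0.0018 -0.0362]
0.69 [ 0.4415 -0.1538  0.242 ] [-0.0066  0.0008 -0.007 ]
0.55 [ 0.4306 -0.1524  0.2278] [-0.0136  0.0018 -0.0177]
0.4 [ 0.4213 -0.1512  0.2111] [-0.0117  0.0015 -0.0209]
0.25 [ 0.4145 -0.1503  0.1932] [-0.0085  0.0011 -0.0224]
0.12 [ 0.4108 -0.1498  0.177 ] [-0.0046  0.0006 -0.0203]
0.05 [ 0.4097 -0.1497  0.1681] [-0.0014  0.0002 -0.0111]
0 [ 0.4093 -0.1496  0.1617] [-0.0005  0.0001 -0.008 ]
-0.03 [ 0.4092 -0.1496  0.1579] [-0.0001  0.     -0.0048]
```

play_rows(
  series=[
    {"tx": 0.003, "ty": -0.0018, "tz": -0.018},
    {"tx": 0.0, "tz": -0.018},
    {"tx": -0.0066, "ty": 0.0008, "tz": -0.007},
    {"tx": -0.0068, "ty": 0.0009, "tz": -0.0088},
    {"tx": -0.0068, "ty": 0.0009, "tz": -0.0088},
    {"tx": -0.006, "ty": 0.0008, "tz": -0.0105},
    {"tx": -0.006, "ty": 0.0008, "tz": -0.0105},
    {"tx": -0.0042, "ty": 0.0006, "tz": -0.0112},
    {"tx": -0.0042, "ty": 0.0006, "tz": -0.0112},
    {"tx": -0.0023, "ty": 0.0003, "tz": -0.01},
  ],
)

```text
invalid input
```

play_rows(
  series=[
    {"tx": -0.0023, "ty": 0.0003, "tz": -0.01},
    {"tx": -0.001, "tz": -0.005},
    {"tx": -0.001, "tz": -0.005},
  ],
)

```text
invalid input
```

play_rows(
  series=[
    {"tx": 0.003, "ty": -0.0018, "tz": -0.018, "turn": 0},
    {"tx": 0.0, "ty": 0, "tz": -0.018, "turn": 0},
    {"tx": -0.0066, "ty": 0.0008, "tz": -0.007, "turn": 0},
    {"tx": -0.0068, "ty": 0.0009, "tz": -0.0088, "turn": 0},
    {"tx": -0.0068, "ty": 0.0009, "tz": -0.0088, "turn": 0},
    {"tx": -0.006, "ty": 0.0008, "tz": -0.0105, "turn": 0},
    {"tx": -0.006, "ty": 0.0008, "tz": -0.0105, "turn": 0},
    {"tx": -0.0042, "ty": 0.0006, "tz": -0.0112, "turn": 0},
    {"tx": -0.0042, "ty": 0.0006, "tz": -0.0112, "turn": 0},
    {"tx": -0.0023, "ty": 0.0003, "tz": -0.01, "turn": 0},
  ],
)

```text
time_s: 4.0
position: [0.4129, -0.1515, 0.1843]
tcp_rot: [[-0.129, -0.992, -0.0], [-0.992, 0.129, 0.0], [-0.0, 0.0, -1.0]]
force: [-0.3, -0.0, 0.4]
opening: 0.006
```

play_rows(
  series=[
    {"tx": -0.0023, "ty": 0.0003, "tz": -0.01, "turn": 0},
    {"tx": -0.001, "ty": 0, "tz": -0.005, "turn": 0},
    {"tx": -0.001, "ty": 0, "tz": -0.005, "turn": 0},
  ],
)

```text
time_s: 4.3
position: [0.41, -0.1515, 0.1686]
tcp_rot: [[-0.129, -0.992, 0.0], [-0.992, 0.129, 0.0], [-0.0, -0.0, -1.0]]
force: [0.9, 0.2, -0.3]
opening: 0.005
```

play_rows(
  series=[
    {"tx": 0, "ty": 0, "tz": -0.004, "turn": 0},
    {"tx": 0, "ty": 0, "tz": -0.004, "turn": 0},
    {"tx": 0, "ty": 0, "tz": -0.003, "turn": 0},
  ],
)

```text
time_s: 4.6
position: [0.41, -0.1514, 0.1601]
tcp_rot: [[-0.129, -0.992, 0.0], [-0.992, 0.129, -0.0], [0.0, -0.0, -1.0]]
force: [-0.8, -0.6, 3.0]
opening: 0.003
```

play_rows(
  series=[
    {"tx": 0, "ty": 0, "tz": -0.002, "turn": 0},
    {"tx": 0, "ty": 0, "tz": -0.0015, "turn": 0},
    {"tx": 0, "ty": 0, "tz": 0, "turn": 0},
  ],
)

```text
time_s: 4.9
position: [0.4098, -0.1514, 0.1577]
tcp_rot: [[-0.129, -0.992, -0.0], [-0.992, 0.129, -0.0], [0.0, -0.0, -1.0]]
force: [-0.9, 0.2, 5.5]
opening: 0.0
```

play_rows(
  gripper=0.44,
  series=[
    {"tx": 0, "ty": 0, "tz": 0.05, "turn": 0},
    {"tx": 0, "ty": 0, "tz": 0.05, "turn": 0},
    {"tx": 0.0024, "ty": 0.0591, "tz": 0.01, "turn": 0.008},
    {"tx": 0.0024, "ty": 0.0591, "tz": 0, "turn": 0.008},
    {"tx": 0.0024, "ty": 0.0591, "tz": 0, "turn": 0.008},
    {"tx": 0.0024, "ty": 0.0591, "tz": 0, "turn": 0.008},
    {"tx": 0.0024, "ty": 0.0591, "tz": 0, "turn": 0.008},
    {"tx": 0.0024, "ty": 0.0591, "tz": 0, "turn": 0.008},
    {"tx": 0.0024, "ty": 0.0591, "tz": 0, "turn": 0.008},
    {"tx": 0.0024, "ty": 0.0591, "tz": 0, "turn": 0.0165},
  ],
)

```text
time_s: 5.9
position: [0.4251, 0.229, 0.2455]
tcp_rot: [[-0.052, -0.999, 0.001], [-0.999, 0.052, 0.0], [-0.0, -0.001, -1.0]]
force: [0.4, -0.7, -0.7]
opening: 0.438
```

Run:
```python
from rig import bot, vision, nets
from h import *
import pickle
st=bot.read_state(); print(st["time_s"],st["position"],st["joint_positions"],st["force"],st["opening"])
t=vision.capture("top"); s=vision.capture("scene")
pickle.dump((t,s),open("p1.pkl","wb"))
cv2.imwrite("pics/f2.png",cv2.resize(np.vstack([np.hstack([t["pixels"][150:290,150:400],s["pixels"][150:290,200:450]])]),(800,224*1)))
crop(t,295,200,90,70,8,"pics/tc2.png"); crop(s,285,170,70,60,10,"pics/sc2.png")
```

```text
5.9 [0.42508129 0.22900918 0.24548018] [1.50227083e+01 2.33952574e+01 1.04979011e+02 1.59281300e-04
 5.15806490e+01 1.08020281e+02] [ 0.35887282 -0.74043676 -0.74605647] 0.4384656131455651
```

View pics/f2.png

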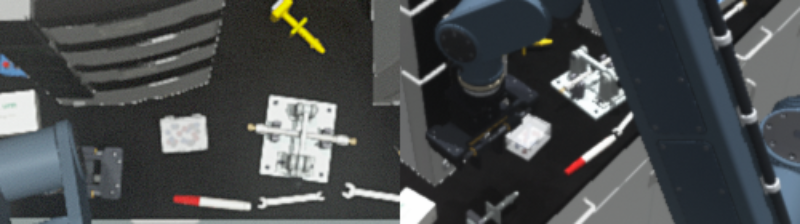

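View pics/tc2.png

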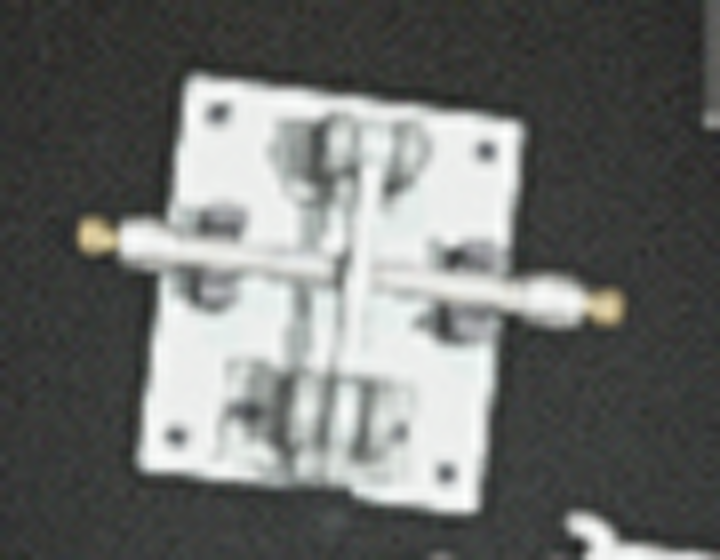

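View pics/sc2.png

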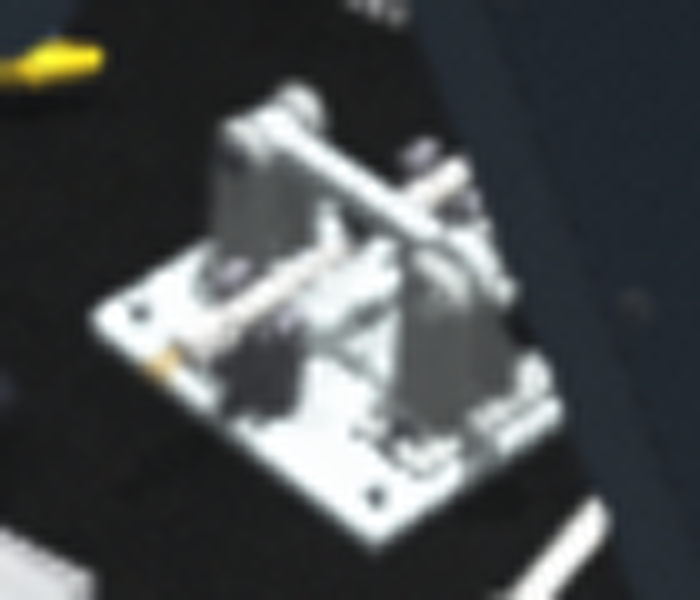

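play_rows(
  series=[
    {"tx": 0, "ty": 0.0558, "tz": 0, "turn": 0},
    {"tx": 0, "ty": 0, "tz": -0.035, "turn": 0},
    {"tx": 0, "ty": 0, "tz": -0.035, "turn": 0},
    {"tx": 0, "ty": 0, "tz": -0.035, "turn": 0},
    {"tx": 0, "ty": 0, "tz": -0.015, "turn": 0},
  ],
)

```text
time_s: 6.5
position: [0.4241, 0.2705, 0.1473]
tcp_rot: [[-0.054, -0.999, -0.004], [-0.999, 0.054, -0.002], [0.002, 0.004, -1.0]]
force: [-0.1, -0.1, 0.0]
opening: 0.439
```

Run:
```python
from rig import bot, vision, nets
from h import *
import pickle
from fit import Rz
st=bot.read_state(); print(st["time_s"],st["position"],st["force"],st["opening"])
t=vision.capture("top"); s=vision.capture("scene")
a=cv2.resize(t["pixels"][230:290,150:230],None,fx=5,fy=5,interpolation=cv2.INTER_CUBIC); b=cv2.resize(s["pixels"][250:310,220:300],None,fx=5,fy=5,interpolation=cv2.INTER_CUBIC)
cv2.imwrite("pics/g1.png",np.hstack([a,b]))
t,s=pickle.load(open("p1.pkl","rb"))
for y in (.017,.009,-.009,-.017):
  for x in (-.036,-.064):
    X=Rz(-.129)@[x,y,.089 if 0 else .085]+[.4945,-.1606,0]; u=proj(t,X)[0]; print(y,x,((u-[295,200]+.5)*8-.5).round(0))
```

```text
6.5 [0.42409577 0.2705056  0.14731423] [-0.14815646 -0.08386517  0.0158206 ] 0.4394364465684849
0.017 -0.036 [301. 372.]
0.017 -0.064 [291. 455.]
0.009 -0.036 [324. 375.]
0.009 -0.064 [314. 458.]
-0.009 -0.036 [377. 383.]
-0.009 -0.064 [367. 465.]
-0.017 -0.036 [401. 386.]
-0.017 -0.064 [391. 468.]
```

View pics/g1.png

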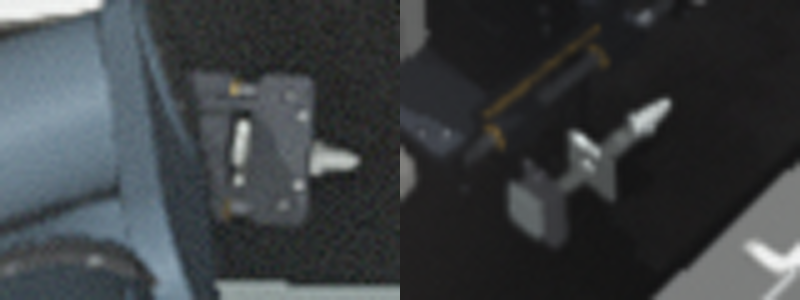

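play_rows(
  series=[
    {"tx": 0, "ty": 0, "tz": -0.022, "turn": 0},
    {"tx": 0, "ty": 0, "tz": -0.022, "turn": 0},
    {"tx": 0, "ty": 0, "tz": -0.021, "turn": 0},
    {"tx": 0, "ty": 0, "tz": 0, "turn": 0},
  ],
)

```text
time_s: 7.0
position: [0.4253, 0.2711, 0.0971]
tcp_rot: [[-0.054, -0.999, -0.001], [-0.999, 0.054, -0.0], [0.001, 0.001, -1.0]]
force: [-0.2, -0.3, -0.1]
opening: 0.439
```

Run:
```python
from rig import bot, vision, nets
from h import *
s=vision.capture("scene")
crop(s,225,250,64,50,12,"pics/g2.png")
```

```text
(no output)
```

View pics/g2.png

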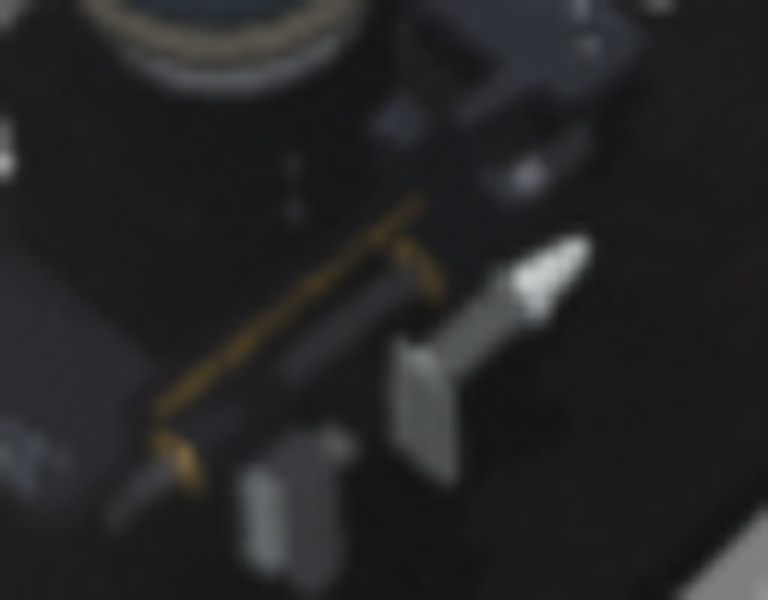

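The scene view shows the handle (about (290,510)) and shoulder plate ((425,410)) on either side of the dark finger, with no contact force so far. I'm closing the gripper.

play_rows(
  gripper=0,
  series=[
    {"tx": 0, "ty": 0, "tz": 0, "turn": 0},
    {"tx": 0, "ty": 0, "tz": 0, "turn": 0},
    {"tx": 0, "ty": 0, "tz": 0, "turn": 0},
    {"tx": 0, "ty": 0, "tz": 0, "turn": 0},
    {"tx": 0, "ty": 0, "tz": 0, "turn": 0},
    {"tx": 0, "ty": 0, "tz": 0, "turn": 0},
  ],
)

```text
time_s: 7.65
position: [0.4259, 0.2713, 0.0984]
tcp_rot: [[-0.052, -0.999, 0.002], [-0.999, 0.052, -0.0], [-0.0, -0.002, -1.0]]
force: [-0.1, -2.1, 6.5]
opening: 0.161
```

play_rows(
  series=[
    {"tx": 0, "ty": 0, "tz": 0.01, "turn": 0},
    {"tx": 0, "ty": 0, "tz": 0.02, "turn": 0},
    {"tx": 0, "ty": 0, "tz": 0.03, "turn": 0},
    {"tx": 0, "ty": 0, "tz": 0.03, "turn": 0},
    {"tx": 0, "ty": 0, "tz": 0, "turn": 0},
  ],
)

```text
time_s: 8.15
position: [0.4265, 0.2721, 0.1721]
tcp_rot: [[-0.053, -0.999, 0.006], [-0.999, 0.053, 0.002], [-0.002, -0.005, -1.0]]
force: [1.2, 0.0, -2.3]
opening: 0.158
```

Run:
```python
from rig import bot, vision, nets
from h import *
import pickle
t=vision.capture("top"); s=vision.capture("scene")
pickle.dump((t,s),open("p2.pkl","wb"))
st=bot.read_state(); print(st["time_s"],st["position"],st["tcp_rot"],st["force"],st["moment"],st["opening"])
crop(s,225,230,64,50,12,"pics/g3.png")
crop(t,170,240,60,40,10,"pics/g3t.png")
```

```text
8.25 [0.4250576 0.2714827 0.1696617] [[-5.30379143e-02 -9.98592376e-01  4.96483565e-04]
 [-9.98592473e-01  5.30380212e-02  2.04724426e-04]
 [-2.30768756e-04 -4.84926594e-04 -9.99999856e-01]] [-0.09050516 -1.02076244 -2.64894293] [ 0.07590058  0.06563043 -0.0193795 ] 0.15696319587368615
```

View pics/g3.png

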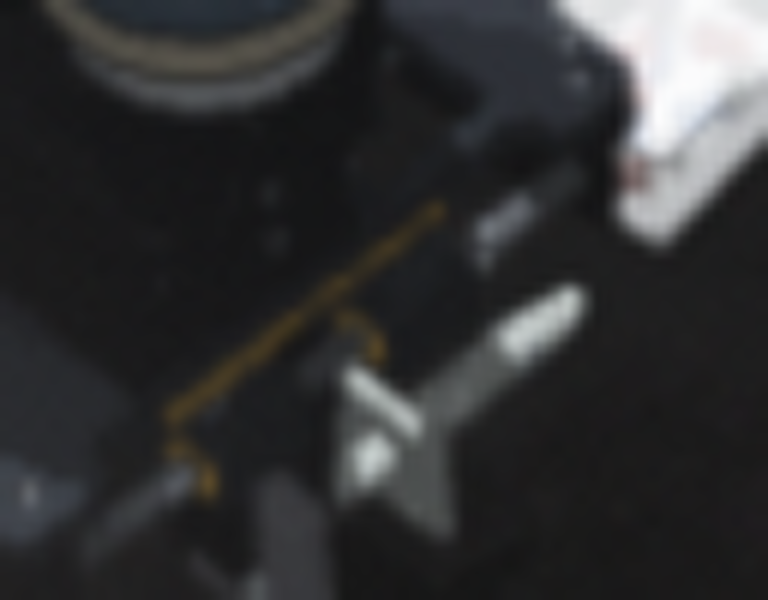

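View pics/g3t.png

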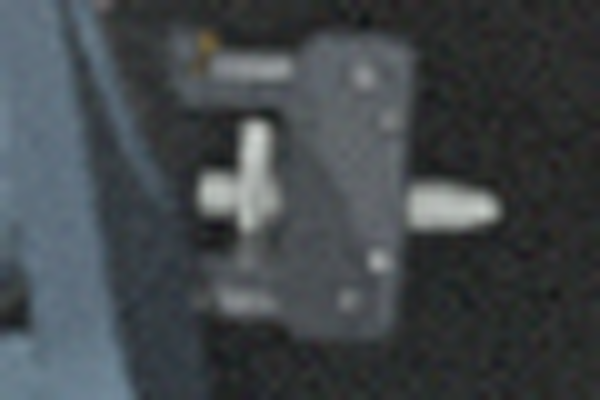

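Run:
```python
from h import *
import pickle
t,s=pickle.load(open("p2.pkl","rb"))
from fit import T
g=lambda *c:T(c,12,(225,230)); gt=lambda *c:T(c,10,(170,240))
n=tri([s,t],[g(583,293),gt(503,210)]); print("nose",n, proj(s,n),g(583,293),proj(t,n),gt(503,210))
pl=tri([s,t],[g(350,370),gt(258,122)]); print("plate corner",pl,proj(s,pl)-g(350,370),proj(t,pl)-gt(258,122))
pr=tri([s,t],[g(420,437),gt(252,232)]); print("plate corner",pr,proj(s,pr)-g(420,437),proj(t,pr)-gt(252,232))
```

```text
nose [0.42013436 0.16173205 0.09083052] [[272.83489369 253.93378477]] [273.125      253.95833333] [[220.04517862 260.80373286]] [219.85 260.55]
plate corner [0.44117665 0.22450288 0.1030803 ] [[-0.97905529 -0.10409873]] [[0.65936999 0.84194865]]
plate corner [0.41368046 0.2268496  0.10187169] [[-0.32796789 -0.03157674]] [[0.21871848 0.27970158]]
```

```bash
cat > ov.py <<'E'
from h import *
import pickle
from fit import Rz
def boxpts(x0,x1,y0,y1,z0,z1): return np.array([(x,y,z) for x in (x0,x1) for y in (y0,y1) for z in (z0,z1)])
EDG=[(i,j) for i in range(8) for j in range(i+1,8) if bin(i^j).count("1")==1]
def circ(x,r,n=16): a=np.linspace(0,2*np.pi,n+1); return np.c_[np.full(n+1,x),r*np.cos(a),r*np.sin(a)]
def draw(img,p,R,o,u0,v0,s,col):
    def P(X): return np.round(((proj(p,X@R.T+o)-[u0,v0]+.5)*s-.5)*8).astype(int)
    for b in (boxpts(-.005,0,-.018,.018,-.018,.018),boxpts(-.053,-.039,-.02,.02,-.02,.03)):
        q=P(b)
        for i,j in EDG: cv2.line(img,tuple(map(int,q[i])),tuple(map(int,q[j])),col,1,cv2.LINE_AA,3)
    for x,r in ((0,.006),(.0435,.006),(.0615,.0025)):
        cv2.polylines(img,[P(circ(x,r)).reshape(-1,1,2)],True,col,1,cv2.LINE_AA,3)
    for sy in (1,-1):
        q=P(np.array([(0,sy*.006,0),(.0435,sy*.006,0),(.0615,sy*.0025,0)])); cv2.polylines(img,[q.reshape(-1,1,2)],False,col,1,cv2.LINE_AA,3)
def pinpose(tcp,yaw,dz,tilt,back):
    # yaw of pin x; dz axis below TCP; back = distance from plate face back to TCP along x
    R=Rz(yaw)@cv2.Rodrigues(np.array([0,-tilt,0.]))[0]  # +tilt nose up
    c=np.array(tcp)+[0,0,-dz+.018]   # pin_handle point
    return R,c-R@np.array([-back,0,.018])
E
python3 - <<'E'
from ov import *
t,s=pickle.load(open("p2.pkl","rb"))
yaw=np.arctan2(-.9986,-.053); tcp=[.4251,.2715,.1697]
ims=[]
for tilt in (0,.1):
    R,o=pinpose(tcp,yaw,.0771,tilt,.046)
    for p,u0,v0,w,h in ((s,230,240,56,48),(t,170,242,56,40)):
        im=cv2.resize(p["pixels"][v0:v0+h,u0:u0+w],None,fx=7,fy=7,interpolation=cv2.INTER_CUBIC); im=cv2.convertScaleAbs(im,alpha=1.5)
        draw(im,p,R,o,u0,v0,7,(0,255,0)); ims.append(im[:280])
cv2.imwrite("pics/ov1.png",np.vstack([np.hstack(ims[:2]),np.hstack(ims[2:])]))
E
```

```text
(no output)
```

View pics/ov1.png

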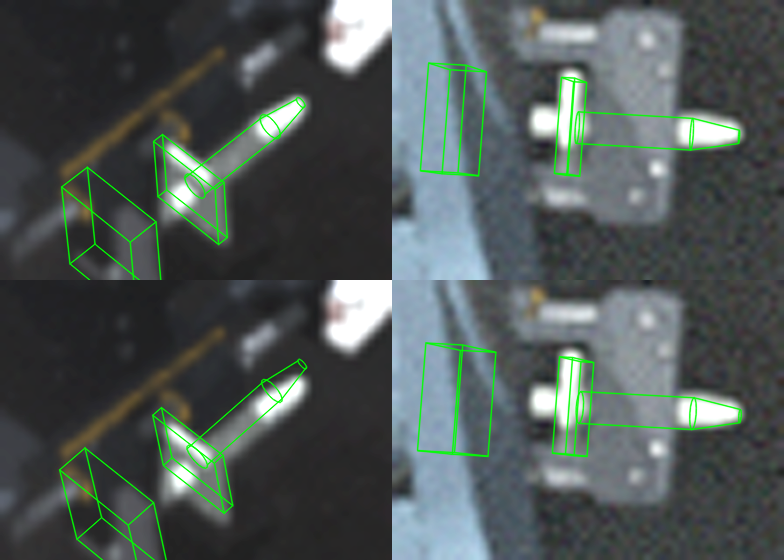

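Run:
```python
from h import *
import pickle
t,s=pickle.load(open("p2.pkl","rb"))
for z in (.3,.35,.4,.45,.5): print(z,back(t,(270+265/3.08,170+120/3.08),z)-[.4459,-.1531,.2765])
```

```text
0.3 [ 0.08839038 -0.01463953  0.0235    ]
0.35 [ 0.08185213 -0.00592664  0.0735    ]
0.4 [0.07531388 0.00278626 0.1235    ]
0.45 [0.06877563 0.01149915 0.1735    ]
0.5 [0.06223738 0.02021204 0.2235    ]
```

Run:
```python
from ov import *
t,s=pickle.load(open("p1.pkl","rb"));t2,s2=pickle.load(open("p2.pkl","rb"))
cv2.imwrite("pics/w.png",np.vstack([np.hstack([cv2.resize(t["pixels"][190:310,120:255],None,fx=2.9,fy=2.9),cv2.resize(s["pixels"][130:250,190:325],None,fx=2.9,fy=2.9)])]))
```

```text
(no output)
```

View pics/w.png

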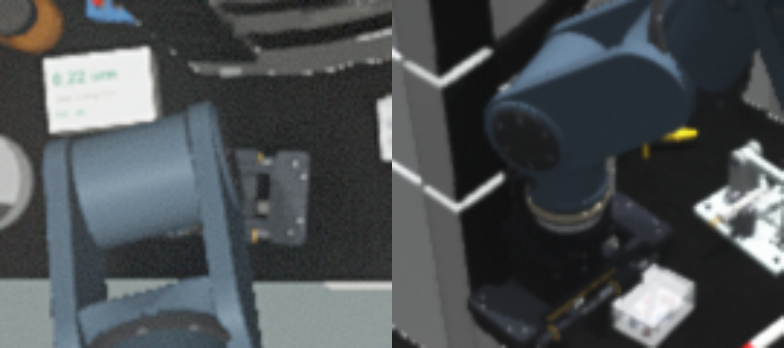

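Run:
```python
from ov import *
t,s=pickle.load(open("p1.pkl","rb"))
for z in (.35,.4,.45,.5):
  print(z,[(back(t,(120+a/2.9,190+b/2.9),z)-[.4251,.229,.2455]).round(3) for a,b in ((52,140),(130,122),(212,102))])
for z in (.45,):  # scene knuckle disc centre
  print((back(s,(190+(525-392)/2.9,130+138/2.9),z)-[.4251,.229,.2455]).round(3))
from scipy.optimize import fsolve
print(tri([s,t],[(190+(525-392)/2.9,130+138/2.9),(120+62/2.9,190+190/2.9)])-[.4251,.229,.2455])
```

```text
0.35 [array([0.035, 0.091, 0.105]), array([0.049, 0.033, 0.105]), array([ 0.065, -0.028,  0.105])]
0.4 [array([0.032, 0.08 , 0.154]), array([0.045, 0.024, 0.154]), array([ 0.06 , -0.035,  0.154])]
0.45 [array([0.028, 0.068, 0.204]), array([0.041, 0.015, 0.204]), array([ 0.055, -0.042,  0.204])]
0.5 [array([0.024, 0.056, 0.254]), array([0.036, 0.005, 0.254]), array([ 0.05 , -0.048,  0.254])]
[0.011 0.034 0.205]
[-0.00846316  0.05337885  0.22916522]
```

play_rows(
  series=[
    {"tx": 0.003, "ty": -0.025, "tz": 0, "turn": -0.008},
    {"tx": 0.005, "ty": -0.042, "tz": 0, "turn": -0.008},
    {"tx": 0.005, "ty": -0.042, "tz": 0, "turn": -0.008},
    {"tx": 0.005, "ty": -0.042, "tz": 0, "turn": -0.008},
    {"tx": 0.006, "ty": -0.042, "tz": 0, "turn": -0.008},
    {"tx": 0.006, "ty": -0.042, "tz": 0, "turn": -0.008},
    {"tx": 0.006, "ty": -0.042, "tz": -0.005, "turn": -0.0085},
    {"tx": 0.006, "ty": -0.042, "tz": -0.0075, "turn": -0.008},
    {"tx": 0.0055, "ty": -0.0377, "tz": -0.009, "turn": -0.008},
    {"tx": 0, "ty": 0, "tz": 0, "turn": 0},
  ],
)

```text
time_s: 9.25
position: [0.4637, -0.017, 0.1504]
tcp_rot: [[-0.134, -0.991, -0.002], [-0.991, 0.134, -0.0], [0.0, 0.002, -1.0]]
force: [-0.2, 0.1, -0.9]
opening: 0.161
```

```bash
cat > look.py <<'E'
from rig import bot, vision, nets
from ov import *
import sys
n=sys.argv[1]
t=vision.capture("top"); s=vision.capture("scene")
pickle.dump((t,s),open(f"p_{n}.pkl","wb"))
st=bot.read_state(); print(st["time_s"],st["position"].round(4),st["tcp_rot"].round(4).tolist(),st["force"].round(1),st["moment"].round(2),round(st["opening"],3),st["joint_positions"].round(1))
crop(s,265,160,80,64,10,f"pics/{n}s.png"); crop(t,275,200,90,66,8,f"pics/{n}t.png")
E
python3 look.py i1
```

```text
9.35 [ 0.4623 -0.0141  0.151 ] [[-0.1307, -0.9914, -0.0036], [-0.9914, 0.1307, 0.0012], [-0.0008, 0.0037, -1.0]] [ 0.2  1.3 -1.4] [ 0.08  0.04 -0.03] 0.156 [-15.6  32.3 112.    0.   35.9  81.9]
```

View pics/i1s.png

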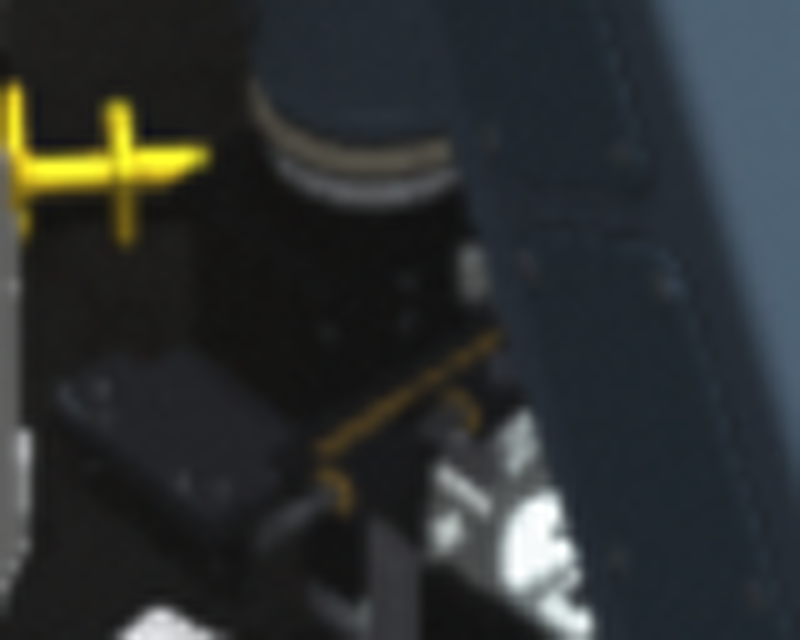

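View pics/i1t.png

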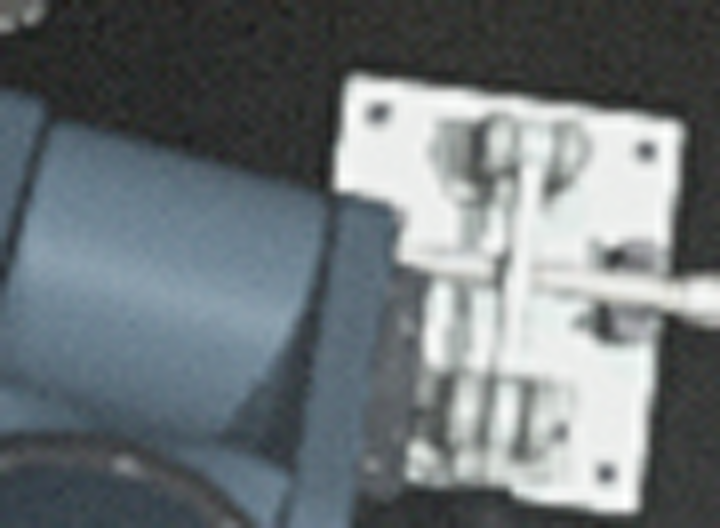

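play_rows(
  series=[
    {"tx": 0, "ty": 0, "tz": 0.003, "turn": 0.001},
    {"tx": 0, "ty": 0, "tz": 0, "turn": 0},
    {"tx": 0, "ty": 0, "tz": 0, "turn": 0},
  ],
)

```text
time_s: 9.65
position: [0.463, -0.0128, 0.1548]
tcp_rot: [[-0.126, -0.992, 0.0], [-0.992, 0.126, 0.0], [-0.0, -0.0, -1.0]]
force: [0.3, -0.1, -2.2]
opening: 0.153
```

```bash
cat > loc.py <<'E'
from rig import bot
import numpy as np
from fit import Rz
st=bot.read_state(); p=st["position"]
R=Rz(-.129); l=R.T@(p-np.array([.4945,-.1606,0]))
x=st["tcp_rot"][:,0]
print("t",round(st["time_s"],2),"pos",p.round(4),"local mm: x-err",((l[0]+.05)*1e3).round(2),"nose y",((l[1]-.046-.0615)*1e3).round(2),"z-err",((l[2]-.0784-.075)*1e3).round(2),"yaw",np.degrees(np.arctan2(x[1],x[0])).round(2),"Fclamp",(R.T@st["force"]).round(2),"M",(R.T@st["moment"]).round(3),"op",round(st["opening"],3), "qv",np.abs(st["qvel"]).max().round(2))
E
python3 loc.py
```

```text
t 9.65 pos [ 0.463  -0.0128  0.1548] local mm: x-err -0.21 nose y 34.99 z-err 1.44 yaw -97.23 Fclamp [ 0.31 -0.07 -2.17] M [ 0.049 -0.02  -0.032] op 0.153 qv 0.28
```

play_rows(
  series=[
    {"tx": -0.0008, "ty": -0.0062, "tz": -0.001, "turn": 0},
    {"tx": -0.0008, "ty": -0.0062, "tz": 0, "turn": 0},
    {"tx": -0.0003, "ty": -0.0025, "tz": 0, "turn": 0},
    {"tx": -0.0003, "ty": -0.0025, "tz": 0, "turn": 0},
    {"tx": -0.0003, "ty": -0.0025, "tz": 0, "turn": 0},
  ],
)

```text
time_s: 10.15
position: [0.4612, -0.0301, 0.1539]
tcp_rot: [[-0.128, -0.992, 0.0], [-0.992, 0.128, 0.0], [-0.0, -0.0, -1.0]]
force: [0.5, 0.2, -1.7]
opening: 0.157
```

```bash
python3 loc.py; python3 look.py i2
```

```text
t 10.15 pos [ 0.4612 -0.0301  0.1539] local mm: x-err 0.22 nose y 17.68 z-err 0.46 yaw -97.36 Fclamp [ 0.5   0.27 -1.73] M [ 0.107 -0.003  0.029] op 0.157 qv 2.5
10.25 [ 0.4613 -0.0301  0.1539] [[-0.1281, -0.9918, 0.0001], [-0.9918, 0.1281, -0.0001], [0.0001, -0.0001, -1.0]] [ 0.4 -0.3 -1.9] [0.1  0.05 0.02] 0.154 [-17.6  31.9 112.1  -0.   36.   79.7]
```

View pics/i2t.png

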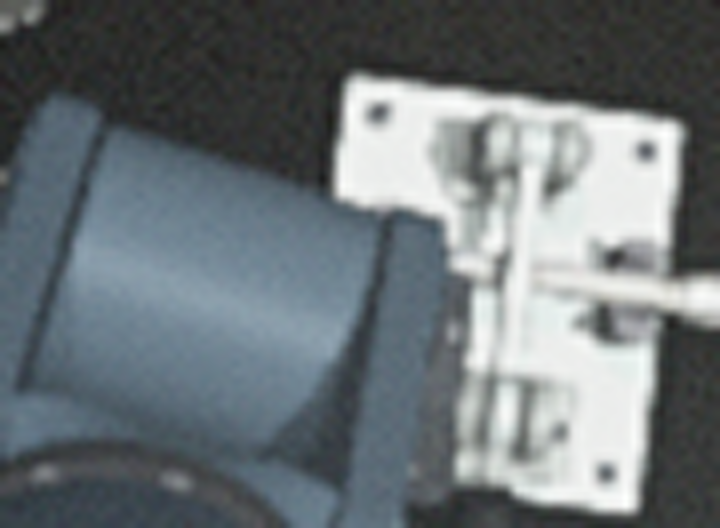

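View pics/i2s.png

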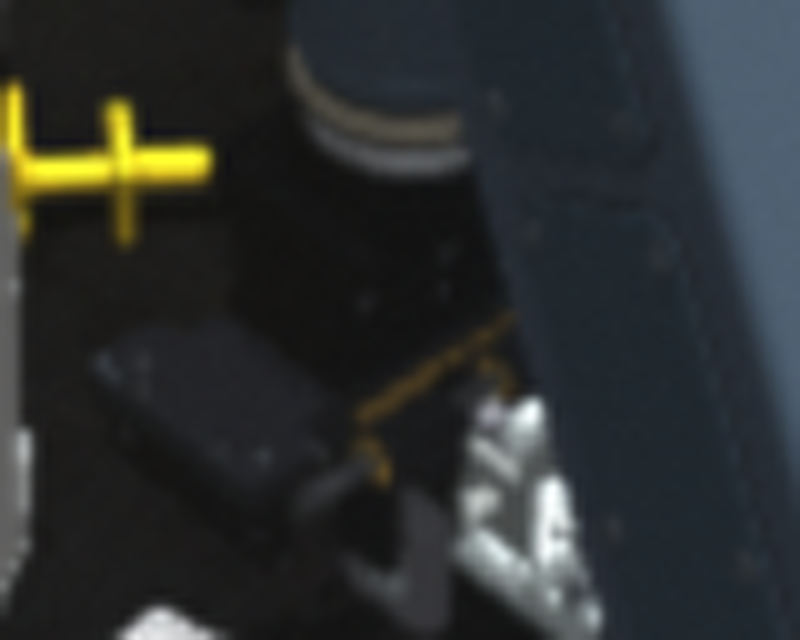

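play_rows(
  series=[
    {"tx": -0.0003, "ty": -0.0025, "tz": 0, "turn": 0},
    {"tx": -0.0003, "ty": -0.0025, "tz": 0, "turn": 0},
    {"tx": -0.0003, "ty": -0.0025, "tz": 0, "turn": 0},
  ],
)

```text
time_s: 10.55
position: [0.4605, -0.0359, 0.1538]
tcp_rot: [[-0.128, -0.992, 0.0], [-0.992, 0.128, -0.0], [-0.0, -0.0, -1.0]]
force: [0.0, 1.0, -2.8]
opening: 0.157
```

```bash
python3 loc.py
```

```text
t 10.55 pos [ 0.4605 -0.0359  0.1538] local mm: x-err 0.28 nose y 11.82 z-err 0.45 yaw -97.33 Fclamp [-0.09  0.96 -2.75] M [ 0.134 -0.046 -0.015] op 0.157 qv 2.64
```

play_rows(
  series=[
    {"tx": -0.0003, "ty": -0.0025, "tz": 0, "turn": 0},
    {"tx": -0.0003, "ty": -0.0025, "tz": 0, "turn": 0},
    {"tx": -0.0003, "ty": -0.0025, "tz": 0, "turn": 0},
  ],
)

```text
time_s: 10.85
position: [0.4605, -0.0419, 0.154]
tcp_rot: [[-0.128, -0.992, 0.002], [-0.992, 0.128, -0.0], [-0.0, -0.002, -1.0]]
force: [2.5, 0.9, -2.6]
opening: 0.158
```

```bash
python3 loc.py
```

```text
t 10.85 pos [ 0.4605 -0.0419  0.154 ] local mm: x-err 1.0 nose y 5.84 z-err 0.56 yaw -97.33 Fclamp [ 2.39  1.19 -2.62] M [ 0.641 -0.34   0.164] op 0.158 qv 2.53
```

play_rows(
  series=[
    {"tx": 0.001, "ty": 0, "tz": 0, "turn": 0},
    {"tx": 0.0008, "ty": 0, "tz": 0, "turn": 0},
    {"tx": 0, "ty": 0, "tz": 0, "turn": 0},
  ],
)

```text
time_s: 11.15
position: [0.4612, -0.0419, 0.1538]
tcp_rot: [[-0.128, -0.992, -0.0], [-0.992, 0.128, -0.0], [0.0, 0.0, -1.0]]
force: [0.3, -0.6, -2.5]
opening: 0.161
```

```bash
python3 loc.py
```

```text
t 11.15 pos [ 0.4612 -0.0419  0.1538] local mm: x-err 1.69 nose y 5.97 z-err 0.43 yaw -97.33 Fclamp [ 0.4  -0.6  -2.52] M [ 0.047 -0.106  0.064] op 0.161 qv 0.27
```

Shifting sideways brought the lateral force to zero, so I'm carrying on with the insertion.

play_rows(
  series=[
    {"tx": -0.0003, "ty": -0.0025, "tz": 0, "turn": 0},
    {"tx": -0.0003, "ty": -0.0025, "tz": 0, "turn": 0},
    {"tx": -0.0003, "ty": -0.0025, "tz": 0, "turn": 0},
  ],
)

```text
time_s: 11.45
position: [0.4607, -0.0479, 0.1539]
tcp_rot: [[-0.128, -0.992, 0.0], [-0.992, 0.128, -0.0], [-0.0, -0.0, -1.0]]
force: [0.8, -0.0, -1.8]
opening: 0.159
```

```bash
python3 loc.py
```

```text
t 11.45 pos [ 0.4607 -0.0479  0.1539] local mm: x-err 1.98 nose y -0.1 z-err 0.48 yaw -97.33 Fclamp [ 0.77  0.1  -1.8 ] M [ 0.362 -0.228  0.192] op 0.159 qv 2.54
```

play_rows(
  series=[
    {"tx": -0.0003, "ty": -0.0025, "tz": 0, "turn": 0},
    {"tx": 0, "ty": 0, "tz": 0, "turn": 0},
  ],
)

```text
time_s: 11.65
position: [0.4605, -0.0502, 0.1539]
tcp_rot: [[-0.128, -0.992, 0.001], [-0.992, 0.128, -0.001], [0.0, -0.001, -1.0]]
force: [1.3, -0.4, -2.5]
opening: 0.155
```

```bash
python3 loc.py
```

```text
t 11.65 pos [ 0.4605 -0.0502  0.1539] local mm: x-err 2.12 nose y -2.43 z-err 0.51 yaw -97.34 Fclamp [ 1.39 -0.19 -2.47] M [ 0.104 -0.27   0.139] op 0.155 qv 0.23
```

play_rows(
  series=[
    {"tx": 0.0006, "ty": 0, "tz": 0, "turn": 0},
    {"tx": -0.0003, "ty": -0.0025, "tz": 0, "turn": 0},
    {"tx": 0, "ty": 0, "tz": 0, "turn": 0},
  ],
)

```text
time_s: 11.95
position: [0.4605, -0.0519, 0.1539]
tcp_rot: [[-0.128, -0.992, -0.0], [-0.992, 0.128, 0.0], [-0.0, 0.0, -1.0]]
force: [1.6, -0.2, -1.6]
opening: 0.154
```

```bash
python3 loc.py
```

```text
t 11.95 pos [ 0.4605 -0.0519  0.1539] local mm: x-err 2.3 nose y -4.03 z-err 0.48 yaw -97.34 Fclamp [ 1.64  0.03 -1.62] M [ 0.184 -0.228  0.089] op 0.154 qv 0.23
```

play_rows(
  series=[
    {"tx": -0.0001, "ty": -0.0025, "tz": 0, "turn": 0},
    {"tx": -0.0003, "ty": -0.0025, "tz": 0, "turn": 0},
    {"tx": 0, "ty": 0, "tz": 0, "turn": 0},
  ],
)

```text
time_s: 12.25
position: [0.4603, -0.0559, 0.1539]
tcp_rot: [[-0.128, -0.992, 0.0], [-0.992, 0.128, 0.0], [-0.0, -0.0, -1.0]]
force: [1.3, 2.6, 0.6]
opening: 0.156
```

```bash
python3 loc.py
```

```text
t 12.25 pos [ 0.4603 -0.0559  0.1539] local mm: x-err 2.58 nose y -8.04 z-err 0.53 yaw -97.35 Fclamp [0.93 2.78 0.62] M [ 0.369 -0.186  0.05 ] op 0.156 qv 0.24
```

play_rows(
  series=[
    {"tx": -0.0003, "ty": -0.0025, "tz": 0, "turn": 0},
    {"tx": -0.0003, "ty": -0.0025, "tz": 0, "turn": 0},
    {"tx": 0, "ty": 0, "tz": 0, "turn": 0},
  ],
)

```text
time_s: 12.55
position: [0.4598, -0.0601, 0.1539]
tcp_rot: [[-0.128, -0.992, 0.0], [-0.992, 0.128, -0.0], [0.0, -0.0, -1.0]]
force: [1.4, 1.0, 0.2]
opening: 0.156
```

```bash
python3 loc.py
```

```text
t 12.55 pos [ 0.4598 -0.0601  0.1539] local mm: x-err 2.68 nose y -12.34 z-err 0.52 yaw -97.34 Fclamp [1.25 1.2  0.25] M [ 0.125 -0.162  0.099] op 0.156 qv 0.25
```

play_rows(
  series=[
    {"tx": -0.0003, "ty": -0.0025, "tz": 0, "turn": 0},
    {"tx": -0.0003, "ty": -0.0025, "tz": 0, "turn": 0},
    {"tx": -0.0003, "ty": -0.0025, "tz": 0, "turn": 0},
    {"tx": 0, "ty": 0, "tz": 0, "turn": 0},
  ],
)

```text
time_s: 12.95
position: [0.4591, -0.0661, 0.1539]
tcp_rot: [[-0.128, -0.992, 0.0], [-0.992, 0.128, -0.0], [0.0, -0.0, -1.0]]
force: [1.4, 2.1, 0.9]
opening: 0.158
```

```bash
python3 loc.py
```

```text
t 12.95 pos [ 0.4591 -0.0661  0.1539] local mm: x-err 2.72 nose y -18.32 z-err 0.52 yaw -97.35 Fclamp [1.14 2.27 0.89] M [ 0.292 -0.284  0.084] op 0.158 qv 0.18
```

play_rows(
  series=[
    {"tx": -0.0003, "ty": -0.0025, "tz": 0, "turn": 0},
    {"tx": -0.0003, "ty": -0.0025, "tz": 0, "turn": 0},
    {"tx": -0.0003, "ty": -0.0025, "tz": 0, "turn": 0},
    {"tx": 0, "ty": 0, "tz": 0, "turn": 0},
  ],
)

```text
time_s: 13.35
position: [0.4583, -0.0721, 0.1539]
tcp_rot: [[-0.128, -0.992, 0.0], [-0.992, 0.128, -0.0], [0.0, -0.0, -1.0]]
force: [1.4, 1.5, 1.9]
opening: 0.16
```

```bash
python3 loc.py
```

```text
t 13.35 pos [ 0.4583 -0.0721  0.1539] local mm: x-err 2.76 nose y -24.4 z-err 0.48 yaw -97.35 Fclamp [1.15 1.71 1.92] M [ 0.329 -0.293  0.102] op 0.16 qv 0.27
```

play_rows(
  series=[
    {"tx": -0.0003, "ty": -0.0025, "tz": 0, "turn": 0},
    {"tx": -0.0003, "ty": -0.0025, "tz": 0, "turn": 0},
    {"tx": -0.0003, "ty": -0.0025, "tz": 0, "turn": 0},
    {"tx": 0, "ty": 0, "tz": 0, "turn": 0},
  ],
)

```text
time_s: 13.75
position: [0.4576, -0.0781, 0.1538]
tcp_rot: [[-0.128, -0.992, -0.0], [-0.992, 0.128, -0.0], [0.0, 0.0, -1.0]]
force: [2.0, 1.7, 1.6]
opening: 0.161
```

```bash
python3 loc.py
```

```text
t 13.75 pos [ 0.4576 -0.0781  0.1538] local mm: x-err 2.75 nose y -30.4 z-err 0.44 yaw -97.35 Fclamp [1.73 1.94 1.6 ] M [ 0.31  -0.23   0.124] op 0.161 qv 0.2
```

play_rows(
  series=[
    {"tx": -0.0003, "ty": -0.0025, "tz": 0, "turn": 0},
    {"tx": -0.0003, "ty": -0.0025, "tz": 0, "turn": 0},
    {"tx": -0.0003, "ty": -0.0025, "tz": 0, "turn": 0},
    {"tx": 0, "ty": 0, "tz": 0, "turn": 0},
  ],
)

```text
time_s: 14.15
position: [0.4568, -0.0841, 0.1539]
tcp_rot: [[-0.128, -0.992, 0.0], [-0.992, 0.128, -0.0], [0.0, -0.0, -1.0]]
force: [1.6, 2.2, 2.1]
opening: 0.158
```

```bash
python3 loc.py
```

```text
t 14.15 pos [ 0.4568 -0.0841  0.1539] local mm: x-err 2.82 nose y -36.48 z-err 0.45 yaw -97.35 Fclamp [1.33 2.41 2.11] M [ 0.327 -0.165  0.144] op 0.158 qv 0.28
```

Now 1 mm steps until it's home.

play_rows(
  series=[
    {"tx": -0.00016, "ty": -0.00125, "tz": 0, "turn": 0},
    {"tx": -0.00016, "ty": -0.00125, "tz": 0, "turn": 0},
    {"tx": -0.00016, "ty": -0.00125, "tz": 0, "turn": 0},
    {"tx": 0, "ty": 0, "tz": 0, "turn": 0},
  ],
)

```text
time_s: 14.55
position: [0.4565, -0.0869, 0.1539]
tcp_rot: [[-0.128, -0.992, -0.0], [-0.992, 0.128, -0.0], [0.0, -0.0, -1.0]]
force: [2.0, 2.7, 3.4]
opening: 0.16
```

```bash
python3 loc.py
```

```text
t 14.55 pos [ 0.4565 -0.0869  0.1539] local mm: x-err 2.8 nose y -39.31 z-err 0.46 yaw -97.34 Fclamp [1.6  2.94 3.37] M [ 0.367 -0.222  0.097] op 0.16 qv 0.17
```

play_rows(
  series=[
    {"tx": -0.00016, "ty": -0.00125, "tz": 0, "turn": 0},
    {"tx": -0.00016, "ty": -0.00125, "tz": 0, "turn": 0},
    {"tx": 0, "ty": 0, "tz": 0, "turn": 0},
  ],
)

```text
time_s: 14.85
position: [0.4562, -0.0889, 0.1539]
tcp_rot: [[-0.128, -0.992, 0.0], [-0.992, 0.128, -0.0], [0.0, -0.0, -1.0]]
force: [2.0, 2.0, 2.0]
opening: 0.158
```

```bash
python3 loc.py
```

```text
t 14.85 pos [ 0.4562 -0.0889  0.1539] local mm: x-err 2.81 nose y -41.3 z-err 0.46 yaw -97.34 Fclamp [1.68 2.25 1.96] M [ 0.424 -0.18   0.1  ] op 0.158 qv 0.15
```

play_rows(
  series=[
    {"tx": -0.00016, "ty": -0.00125, "tz": 0, "turn": 0},
    {"tx": -0.00016, "ty": -0.00125, "tz": 0, "turn": 0},
    {"tx": 0, "ty": 0, "tz": 0, "turn": 0},
  ],
)

```text
time_s: 15.15
position: [0.4561, -0.0897, 0.154]
tcp_rot: [[-0.129, -0.992, 0.001], [-0.992, 0.129, 0.002], [-0.002, -0.0, -1.0]]
force: [3.0, 9.1, 5.1]
opening: 0.157
```

```bash
python3 loc.py
```

```text
t 15.15 pos [ 0.4561 -0.0897  0.154 ] local mm: x-err 2.83 nose y -42.15 z-err 0.64 yaw -97.43 Fclamp [1.8  9.46 5.11] M [ 1.491 -0.454  0.072] op 0.157 qv 0.24
```

play_rows(
  series=[
    {"tx": -8e-05, "ty": -0.0006, "tz": 0, "turn": 0},
    {"tx": 0, "ty": 0, "tz": 0, "turn": 0},
  ],
)

```text
time_s: 15.35
position: [0.4561, -0.0898, 0.154]
tcp_rot: [[-0.13, -0.992, 0.001], [-0.992, 0.13, 0.003], [-0.003, -0.0, -1.0]]
force: [4.6, 10.8, 5.4]
opening: 0.159
```

```bash
python3 loc.py
```

```text
t 15.35 pos [ 0.4561 -0.0898  0.154 ] local mm: x-err 2.82 nose y -42.21 z-err 0.64 yaw -97.45 Fclamp [ 3.19 11.27  5.43] M [ 1.778 -0.479  0.102] op 0.159 qv 0.16
```

play_rows(
  gripper=0.41,
  series=[
    {"tx": 0, "ty": 0, "tz": 0, "turn": 0},
    {"tx": 0, "ty": 0, "tz": 0, "turn": 0},
    {"tx": 0, "ty": 0, "tz": 0, "turn": 0},
    {"tx": 0, "ty": 0, "tz": 0, "turn": 0},
    {"tx": 0, "ty": 0, "tz": 0, "turn": 0},
  ],
)

```text
time_s: 15.85
position: [0.4556, -0.0916, 0.1536]
tcp_rot: [[-0.128, -0.992, -0.001], [-0.992, 0.128, -0.0], [0.0, 0.001, -1.0]]
force: [-0.1, -0.5, -0.3]
opening: 0.399
```

```bash
python3 loc.py
```

```text
t 15.85 pos [ 0.4556 -0.0916  0.1536] local mm: x-err 2.51 nose y -44.13 z-err 0.24 yaw -97.34 Fclamp [-0.05 -0.56 -0.35] M [0.017 0.061 0.027] op 0.399 qv 0.27
```

play_rows(
  series=[
    {"tx": 0.0003, "ty": 0.002, "tz": 0, "turn": 0},
    {"tx": 0, "ty": 0, "tz": 0.01, "turn": 0},
    {"tx": 0, "ty": 0, "tz": 0.02, "turn": 0},
    {"tx": 0, "ty": 0, "tz": 0.03, "turn": 0},
    {"tx": 0, "ty": 0, "tz": 0.04, "turn": 0},
    {"tx": 0, "ty": 0, "tz": 0.04, "turn": 0},
  ],
)

```text
time_s: 16.45
position: [0.4557, -0.0895, 0.2672]
tcp_rot: [[-0.128, -0.992, -0.001], [-0.992, 0.128, 0.0], [-0.0, 0.001, -1.0]]
force: [0.8, 0.2, -0.8]
opening: 0.409
```

play_rows(
  series=[
    {"tx": -0.01, "ty": 0.05, "tz": 0.0, "turn": 0},
    {"tx": -0.01, "ty": 0.05, "tz": 0, "turn": 0},
    {"tx": -0.01, "ty": 0.05, "tz": 0, "turn": 0},
    {"tx": 0, "ty": 0.05, "tz": 0, "turn": 0},
    {"tx": 0, "ty": 0.05, "tz": 0, "turn": 0},
    {"tx": 0, "ty": 0.05, "tz": 0, "turn": 0},
    {"tx": 0, "ty": 0.05, "tz": 0, "turn": 0},
    {"tx": 0, "ty": 0.04, "tz": 0, "turn": 0},
  ],
)

```text
time_s: 17.25
position: [0.4317, 0.2244, 0.2665]
tcp_rot: [[-0.126, -0.992, 0.001], [-0.992, 0.126, 0.0], [-0.0, -0.001, -1.0]]
force: [0.8, 0.5, -0.1]
opening: 0.408
```

```bash
python3 look.py e1
python3 - <<'E'
from ov import *
t,s=pickle.load(open("p_e1.pkl","rb"))
o=Rz(-.129)@[-.05+.001,.0193,.075]+[.4945,-.1606,0]; R=Rz(-.129-np.pi/2)
ims=[]
for p,u0,v0 in ((t,295,210),(s,280,170)):
    im=cv2.resize(p["pixels"][v0:v0+56,u0:u0+56],None,fx=7,fy=7,interpolation=cv2.INTER_CUBIC); draw(im,p,R,o,u0,v0,7,(0,200,0)); ims.append(im)
cv2.imwrite("pics/e_ov.png",np.hstack(ims))
E
```

```text
17.35 [0.4319 0.2255 0.2665] [[-0.1229, -0.9924, 0.0017], [-0.9924, 0.1229, 0.0012], [-0.0014, -0.0015, -1.0]] [ 0.8  0.3 -0.5] [ 0.01  0.06 -0.03] 0.411 [1.440e+01 2.180e+01 1.032e+02 1.000e-01 5.490e+01 1.114e+02]
```

View pics/e1s.png

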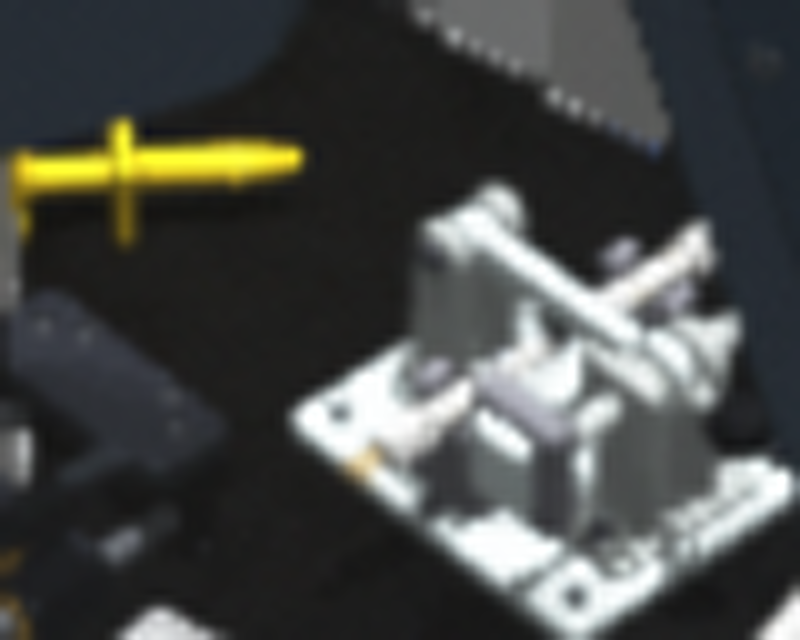

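View pics/e1t.png

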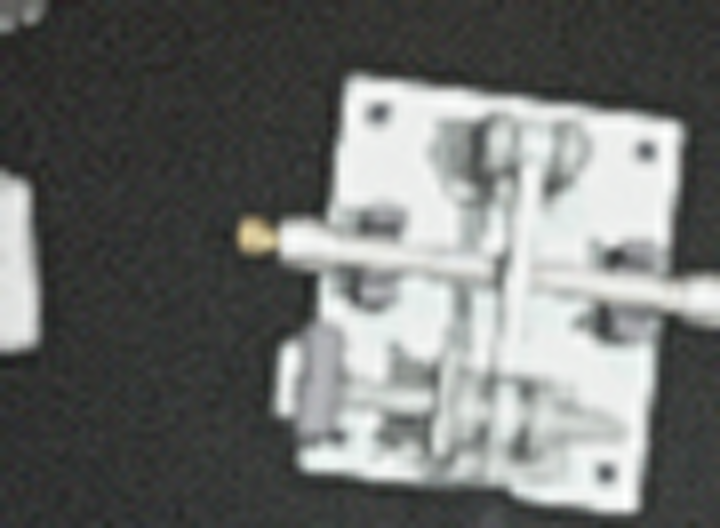

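View pics/e_ov.png

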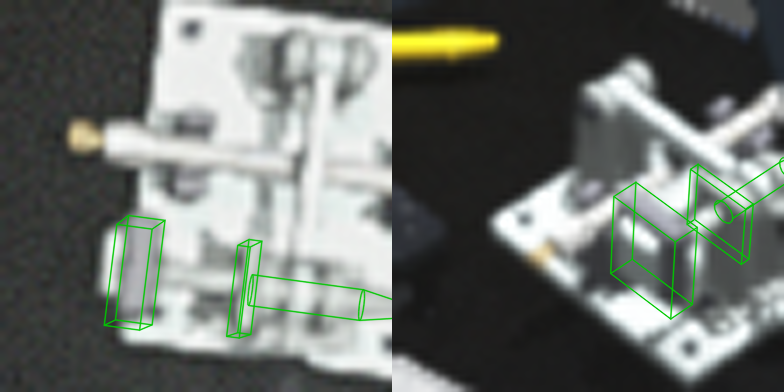

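The pin sits through the ears, with the handle at (320,380) in the top crop, the nose at (610,430), and the button standing out behind the handle at (287,375). The lever is down and the gripper is clear, so I'm handing in.

Run:
```python
from rig import bot
print(bot.hand_in())
```

```text
the job is handed in; nothing more can be done
None
```

The job is handed in at about 17.4 s of the 54 s allowed; the hand-in reported no verdict. The lever is down on the column and the ball-lock pin is through both ears and the eye.

- **Lever:** I pushed it down by its knob until the rubber pad gave about 5 N of resistance. The pictures afterwards show it lying on the column.
- **Grip:** I squeezed the pin's button and handle together. The opening read about 14 mm, the thickness of the handle with the button flush, so the button was in.
- **Insertion:** I eased the pin in along the holes' axis in 1–2 mm steps. The ear pressed it sideways with about 2.4 N, so I moved the pin about 2 mm to relieve that. It wedged the eye down with a few newtons, and the shoulder came up firm at about 11 N at the wrist, against the 30 N limit. After that I let go and lifted clear.
- **Last pictures:** the pin is through both ears with its nose beyond the far one. The button stands out behind the handle and the gripper is clear. By the arm's reading the shoulder is at about y = 19 mm on the clevis, within the 11.2 to 23.8 mm allowed.

**Not measured:**
- I had no direct reading of the button or pad values; I judged those from the pictures and the forces.
- The sideways correction means my camera fix of the clevis or the grip was about 2–3 mm off, so the pin's centring comes from the holes rather than from a measurement.
- I didn't re-measure the bystanders. The arm's path stayed clear of them.

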